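# Unlatch the vial carrier and hold its gate wide

### The job

Open the vial carrier: gently, with a light grip, squeeze the red catch fully in, then the green catch (never the green one before the red), and use the yellow post to swing the blue gate out past its detent until it stands wide open, about square to the carrier's front. Finish while still holding the gate there by its post, because it springs back if let go, so that a colleague can take the vials out. Leave the bottle, jar and beaker beside it where they stand.

Things in the scene. Friction and masses are not known exactly. Their poses are not given: they have to be found in the camera images.
- carrier: white carrier fixed to the bench, 225 x 300 mm; open rear full of red-capped vials (tops 105 mm high); flat deck 110 mm high over its front 100 mm. Origin: centre of underside, on the bench. x points from the gate side (facing the robot) to the rear, y to the hinge side, z up. Thin plastic: over 90 N of touch on it, its gate and post (forces of both fingers added) fails the job
- red_catch: base of the catch with the red tab, on the deck at the carrier's x = -50, y = +55 or -55 mm (varies); axes parallel to the carrier's, origin on the deck under its middle. Two upright tabs, 24 mm (x) by 8 mm (y), tops 50 mm above the deck: a fixed black one, outer face at y = -25 mm, and a sliding red one, outer face at y = +25 mm. Over 90 N on it (both fingers added) fails the job
- green_catch: base of the catch with the green sliding tab, at the other of the two places; in all else, its force limit too, the same as the red catch. On both, a low steel hook (top 13 mm above the deck) goes with the sliding tab: it reaches forward over the gate and lets a lug of the gate go once the tab is in by 12 mm
- red_grip (a point): point midway between the two tabs of the red catch when they are apart, 36 mm above the deck; axes parallel to the carrier's; does not move. Squeezed fully in, the coloured tab has come 14 mm towards -y, so the pair is 36 mm over both and its middle at y = -7 mm from here: centre evenly closing fingers there
- green_grip (a point): the same point of the green catch
- red_slide (a joint): how far the red tab is pushed in, m: 0 = latched, 0.014 = fully in (starts at 0 to 0.003). Slides against about 5 N of friction and stays where it is left
- green_slide (a joint): the same for the green tab
- gate (a joint): angle of the blue gate, rad: 0 = shut; grows as its free end swings to the carrier's -x, then +y; stop at 1.6. A spring pulls it shut (at the post 1.6 N shut, 4.5 N wide). At the hinge a sprung roller is the detent: it resists from about 0.65 to 0.9 rad (up to about 10 N at the post), then helps. Let go when wide, the gate springs back to about 1.1 rad
- gate_post: yellow upright round post, 16 mm in diameter, 70 mm tall, on the gate's top edge midway along it, 100 mm from the hinge axis. Origin at its foot, 105 mm above the bench; top 175 mm above the bench. It is a sleeve that spins freely on its own axis, so the gate can turn under a hand that keeps its direction
- post_grip (a point): point on the post's axis, 50 mm above its foot, 155 mm above the bench
- gate_hinge (a point): point on the gate's upright hinge axis, 155 mm above the bench, at the carrier's x = -100, y = +100 mm; does not move. The shut gate, 10 mm thick and 105 mm high, reaches from here 195 mm towards the carrier's -y
- wash_bottle: bystander: white bottle with red cap, 60 mm in diameter, about 130 mm tall; origin centre of underside
- amber_jar: bystander: amber jar with black cap, 60 mm in diameter, about 80 mm tall; origin centre of underside
- beaker: bystander: open steel beaker, 70 mm in diameter, 85 mm tall; origin centre of underside

How it is judged:
By the outcome, as a careful person would: the job done as asked, in the order asked, and still so for the second after the job is handed in, while the arm keeps its last pose, push and grip.
It also fails if it takes over 58 s, if anything falls off the work surface, if the arm or the gripper's body presses on something with over 40 N, if the wrist force passes 120 N, or if a joint passes its speed limit or range.

### The arm

A 6-joint arm with a two-finger parallel gripper is mounted at the origin on the work surface. World frame = base frame: x ahead of the robot, y to its left, z up, the work surface at z = 0. Lengths are in m, angles in rad, forces in N, time in s.
With the tool pointing down it reaches from about 0.35 to 0.975 m from the base axis. Payload 4.9 kg.
Tool frame: the origin (TCP) lies midway between the tips of the shut fingers; the grasp point (between the pads) lies 19 mm behind it; z points along the fingers, y is the direction in which the jaws open and shut (so a half turn about z gives the same grasp; the last joint's range is limited). The gripper opens to 85 mm and grips with 20 to 120 N. Pads are 22 mm wide; open, the fingers measure 114 mm over their backs; the gripper's body (76 mm by 85 mm) begins 54 mm behind the grasp point. The pads swing forward as they close: fully open they stand 13 mm farther back than shut.
Start: joints at [1.178, 0.053, 1.613, -0, 1.476, -0.119], TCP at [0.169, 0.602, 0.231] pointing down, gripper open.
Joint ranges: [-3.01, 3.01], [-1.01, 2.22], [0.06, 2.58], [-1.02, 4.17], [0.09, 2.62], [-3.14, 3.14]. Speed limits (rad/s): [2.57, 2.57, 3.14, 3.14, 3.14, 3.14].

### API

Orientations are given as a unit quaternion [w, x, y, z].
In Python, from plant import state, grab_frame, camera_params, job_done, boxes_of gives the robot as it stands.
- The arm moves only by the tool step_arm, never from a script. Its argument "steps" is a list of rows, each a list of 4 numbers: the shift along the tool's x, y, z in mm, then the turn about the tool's z in degrees. A call has 1 to 8 rows; each row shifts and turns the pose as measured when the row begins, along the tool's axes as they then stand; what a row does not reach is not made up. A row lasts 1/10 s, in which the tool goes at most 50 mm and 8.59 degrees, less where a joint would pass 70% of its speed; a pose out of reach is approached as far as the arm can. A call is refused whole if a number of a shift passes 50 or a number of a turn 8.59, either way. A call with a gripper value outside its range is refused whole. "claw" is the opening in per cent of the stroke, from 0 (shut) to 100 (fully open), set as the call begins (left out, the last holds). The fingers move at their own pace and stop on an object; the grip force is fixed at half the most. Time passes only in rows, so rows that do not move let the fingers close. It gives the time, the measured TCP pose, the force and the opening at its end, in the units of the state.
- state(): the state, without advancing time (a new reading comes with each control period).
- grab_frame(name): name is "scene" or "top" or "wrist"; returns (picture, depth): 400x640x3 uint8, red, green, blue; 400x640 float32, m along the optical axis (not along the pixel's ray), 0 where there is no reading.
- camera_params(name): a dict with "mtx" (3x3 intrinsics, pixels), "extrinsics" (4x4, takes a point from camera to world coordinates); the wrist camera has in their place "T_tool_cam" (4x4, takes a point from camera to tool coordinates, whose origin is the TCP and whose axes are the flange's). Camera axes: x right, y down, z forward; pixel columns grow to the right and rows downward; lengths in m; the calibration is good to about 2 mm. A picture is of the moment at which its call begins: read the wrist's pose just before it. camera_params takes no time and is no camera call.
- job_done(): hands the job in, once; it reports no verdict.
Trained networks look in the newest picture that a camera, given by its name, has taken for a name from the list of things; names that differ only in an ending like _2 or _b are one class to them, and where a whole thing is asked for, a point or a joint stands for the part that bears it (a point fixed in the world has none). Each returns a list of dicts, best first, with "p" (0 to 1); they miss things now and then, are a little off and sometimes report something else, mostly with a low value. They report only what shows in the picture. A call takes as long as a camera call.
- boxes_of(camera, label): "box" ([left, top, width, height] in pixels, round what is visible of it).
The state is a dict: "time": time; "joint_pos": joint angles; "joint_vel": joint speeds; "joint_efforts": joint torques, N m; "tool_pos": TCP position; "tool_rot": TCP orientation; "contact_force": force on the tool from outside, world axes, zero at the start; "ft_torque": the same for the moment, N m; "gripper_width": opening from 0.0 (shut) to 1.0 (fully open).
Only numpy, scipy, OpenCV 4.12 (cv2) and the standard library are available. Lean on these libraries where they do the work, as an engineer would, in place of code of your own. Each camera call takes 0.05 s, during which the arm holds its last target. There are 200 camera calls.

## Working session

There is one attempt and no reset: what is moved stays moved. The work goes in short steps, Python scripts to look and compute and a tool call to move; the robot and the scene stay as the last step left them, time stands still between calls to the robot, and variables do not carry over. Pictures are saved under pics/ and viewed, about 8 in all and at most 12, crops included, and the job is handed in when it is done.

Besides the shell and the picture viewer there is one more tool, called after "Emit:" by a JSON object that holds its "name" and its "arguments". step_arm: Moves the arm, as the interface text tells. Its arguments: {"type":"object","properties":{"steps":{"type":"array"},"claw":{"type":"number"}},"required":["steps"]}

```bash
mkdir -p pics; ls; cat > h.py <<'E'
import numpy as np, cv2
from plant import *
def shot(cam,name=None):
    s=state(); im,d=grab_frame(cam); p=camera_params(cam)
    K=np.array(p["mtx"])
    if "extrinsics" in p: T=np.array(p["extrinsics"])
    else:
        from scipy.spatial.transform import Rotation as R
        q=s["tool_rot"]; W=np.eye(4); W[:3,:3]=R.from_quat([q[1],q[2],q[3],q[0]]).as_matrix(); W[:3,3]=s["tool_pos"]
        T=W@np.array(p["T_tool_cam"])
    if name: cv2.imwrite(f"pics/{name}.png",im[:,:,::-1])
    v,u=np.mgrid[:d.shape[0],:d.shape[1]]
    P=np.stack([(u-K[0,2])/K[0,0]*d,(v-K[1,2])/K[1,1]*d,d],-1)@T[:3,:3].T+T[:3,3]
    P[d<=0]=np.nan
    return im,d,P,K,T
E
python3 - <<'E'
from h import *
print(state())
for c in ["scene","top"]:
    im,d,P,K,T=shot(c,c+"0")
    print(c,K.tolist(),T.round(3).tolist())
    np.savez(f"{c}0.npz",im=im,P=P)
    for l in ["carrier","red_catch","green_catch","gate_post","gate","wash_bottle","amber_jar","beaker"]:
        r=boxes_of(c,l)[:2]
        print(l,[(np.round(b["box"]).astype(int).tolist(),round(b["p"],2)) for b in r])
E
```

```text
pics
{'time': 0.0, 'joint_pos': array([ 1.17798727e+00,  5.33428774e-02,  1.61432494e+00, -2.14652495e-05,
        1.47600805e+00, -1.18975893e-01]), 'joint_vel': array([-0.00049864,  0.0003534 , -0.00167626,  0.00064908, -0.00143606,
        0.00130591]), 'joint_efforts': array([-1.66174832e-03, -3.93670642e+01, -3.70182645e+01, -1.93090686e-04,
        6.97716256e-03,  4.46555859e-06]), 'tool_pos': array([0.16875931, 0.6011212 , 0.23005322]), 'tool_rot': array([-2.53304299e-04,  1.36488115e-01,  9.90641161e-01, -1.01039319e-03]), 'contact_force': array([ 0.63745394, -0.25455951, -0.52247985]), 'ft_torque': array([-0.02923786, -0.00680101, -0.00052245]), 'gripper_width': 1.0024539239169983}
scene [[368.86304194219883, 0.0, 316.83715646732037], [0.0, 368.86304194219883, 195.48571222511126], [0.0, 0.0, 1.0]] [[0.145, 0.54, -0.829, 1.267], [0.989, -0.094, 0.113, -0.026], [-0.017, -0.836, -0.548, 0.546], [0.0, 0.0, 0.0, 1.0]]
carrier [([238, 170, 184, 159], 0.81), ([318, 182, 36, 32], 0.69)]
red_catch [([317, 183, 43, 31], 0.81)]
green_catch [([267, 195, 35, 29], 0.98)]
gate_post [([301, 169, 13, 33], 0.65)]
gate [([279, 168, 80, 61], 0.95)]
wash_bottle [([402, 173, 27, 53], 0.97)]
amber_jar [([188, 252, 37, 52], 0.86)]
beaker [([177, 205, 35, 49], 0.74), ([322, 182, 28, 24], 0.72)]
top [[363.09109889179973, 0.0, 320.2979845136357], [0.0, 363.09109889179973, 201.31257125330131], [0.0, 0.0, 1.0]] [[-0.002, -0.999, 0.048, 0.591], [-0.999, 0.001, -0.037, 0.054], [0.037, -0.048, -0.998, 0.939], [0.0, 0.0, 0.0, 1.0]]
carrier [([240, 108, 137, 117], 0.67)]
red_catch [([274, 174, 32, 44], 0.75)]
green_catch [([398, 205, 35, 28], 0.7), ([322, 174, 31, 40], 0.62)]
gate_post [([305, 202, 16, 15], 0.56)]
gate [([260, 203, 91, 21], 0.92)]
wash_bottle [([188, 207, 30, 23], 0.91)]
amber_jar [([382, 143, 30, 27], 0.58)]
beaker [([397, 205, 36, 29], 0.93)]
```

```bash
python3 - <<'E'
from h import *
z=np.load("top0.npz"); im=z["im"];P=z["P"]
c=cv2.resize(im[90:250,180:440],None,fx=3,fy=3,interpolation=cv2.INTER_CUBIC)
cv2.imwrite("pics/topc.png",c[:,:,::-1])
for cam in ["top","scene"]:
    z=np.load(cam+"0.npz"); im=z["im"];P=z["P"]
    h=cv2.cvtColor(im,cv2.COLOR_RGB2HSV); H,S,V=[h[...,i].astype(int) for i in range(3)]
    zz=P[...,2]; ok=(S>110)&(V>60)
    for n,m in dict(blue=ok&(H>95)&(H<130),yellow=ok&(H>20)&(H<35),green=ok&(H>40)&(H<85),red=ok&((H<8)|(H>172))).items():
        for lo,hi in [(0.09,0.112),(.112,.145),(.145,.158),(.158,.185)]:
            q=P[m&(zz>lo)&(zz<hi)&(P[...,0]<.8)&(P[...,0]>.3)]
            if len(q)>3:
                r=cv2.minAreaRect((q[:,:2]*1000).astype(np.float32))
                print(cam,n,lo,len(q),np.median(q,0).round(4),"rect",np.round(r[0]),np.round(r[1]),round(r[2],1))
    # deck
    m=(S<60)&(zz>.104)&(zz<.116)
    q=P[m]
    if len(q)>10: r=cv2.minAreaRect((q[:,:2]*1000).astype(np.float32)); print(cam,"deck",len(q),r)
E
```

```text
top blue 0.09 119 [0.6134 0.059  0.105 ] rect [614.  43.] [  6. 181.] 5.8
top yellow 0.09 9 [0.6109 0.0475 0.1078] rect [611.  43.] [17.  8.] 66.8
top yellow 0.112 17 [ 0.4765 -0.668   0.1435] rect [ 537. -310.] [731.  18.] 79.8
top yellow 0.145 49 [ 0.4738 -0.6676  0.1536] rect [ 472. -668.] [ 7. 22.] 76.7
top yellow 0.158 90 [ 0.4811 -0.6672  0.1628] rect [ 540. -313.] [738.  25.] 79.2
top green 0.112 67 [0.6556 0.0025 0.122 ] rect [669.  -3.] [37. 36.] 5.8
top green 0.145 9 [0.6638 0.0132 0.1554] rect [668.  11.] [23.  7.] 8.2
top green 0.158 36 [0.6678 0.0112 0.1598] rect [668.  11.] [22.  8.] 6.1
top red 0.09 1775 [0.7593 0.1005 0.1044] rect [709.  19.] [ 216. 1290.] 6.2
top red 0.112 189 [0.5998 0.2876 0.1288] rect [518. 391.] [ 66. 659.] 28.2
top red 0.145 6 [0.65   0.1151 0.1514] rect [650. 116.] [ 3. 12.] 70.4
top red 0.158 40 [0.657  0.1187 0.1596] rect [657. 120.] [22.  7.] 0.7
top deck 6209 ((600.7118530273438, 12.06842041015625), (486.4028625488281, 1375.645751953125), 7.555938243865967)
scene yellow 0.09 5 [0.6171 0.0369 0.1113] rect [618.  41.] [17.  7.] 72.2
scene yel
[... 167 characters left out ...]
.6207 0.041  0.1712] rect [617.  42.] [11. 13.] 82.2
scene green 0.112 105 [0.6556 0.0026 0.124 ] rect [661.   2.] [44. 23.] 52.5
scene green 0.145 15 [0.6796 0.0102 0.15  ] rect [679.  11.] [4. 6.] 1.2
scene green 0.158 16 [0.6746 0.0106 0.1613] rect [671.  11.] [ 4. 16.] 85.0
scene red 0.09 2750 [0.7636 0.0974 0.1057] rect [668. 109.] [ 340. 1253.] 15.0
scene red 0.112 225 [0.6413 0.1216 0.1267] rect [549. 358.] [ 57. 569.] 24.6
scene red 0.145 33 [0.6657 0.1199 0.1516] rect [546. 363.] [ 23. 548.] 24.5
scene red 0.158 26 [0.6626 0.1192 0.161 ] rect [660. 119.] [20.  7.] 6.7
scene deck 7230 ((-299.02978515625, 321.8460693359375), (2296.588134765625, 3581.586669921875), 0.16019831597805023)
```

View pics/topc.png

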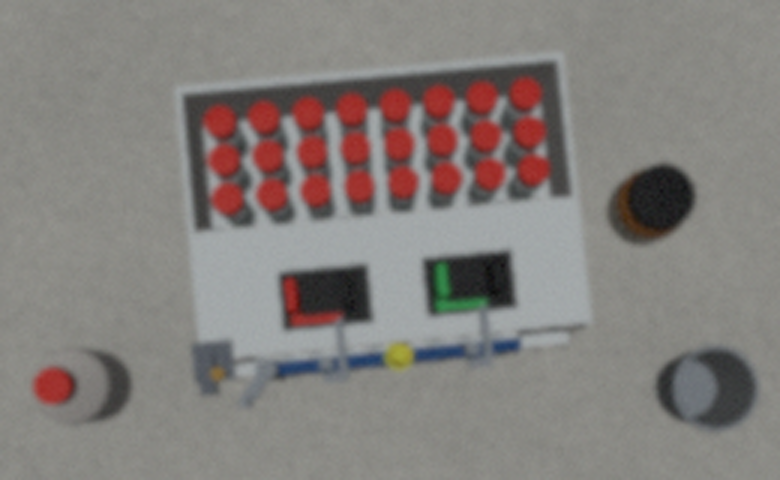

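View pics/scene0.png

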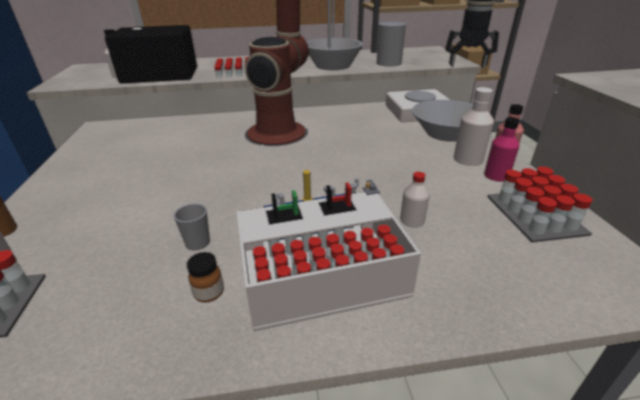

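The top view shows the carrier turned about 5.8°. The red catch is near the hinge, at (300,295) in the crop, and the green one is at (470,280). The post is at (400,355), the bottle at lower left, and the jar and beaker on the right. I'm moving above the red catch.

Emit:
{"name": "step_arm", "arguments": {"steps": [[0,0,0,-7.2],[0,0,0,-7.2],[0,0,0,-7.2],[-29,-37,0,0],[-29,-37,0,0],[-29,-37,0,0],[-29,-37,0,0],[-29,-37,0,0]]}}

```text
time: 1.7
tool_pos: [0.3363, 0.4343, 0.2314]
tool_rot: [0.0, -0.065, 0.998, 0.001]
contact_force: [0.1, 0.2, -0.4]
gripper_width: 0.998
```

Emit:
{"name": "step_arm", "arguments": {"steps": [[-29,-37,0,0],[-29,-37,0,0],[-29,-37,0,0],[-29,-37,0,0],[-29,-37,0,0],[-29,-37,0,0],[-29,-37,0,0],[-29,-37,0,0]]}}

```text
time: 2.5
tool_pos: [0.6146, 0.1585, 0.2333]
tool_rot: [0.003, -0.065, 0.998, 0.003]
contact_force: [0.4, 0.9, 0.2]
gripper_width: 0.998
```

Emit:
{"name": "step_arm", "arguments": {"steps": [[-20,-35,0,1.6],[-20,-34,0,0],[0,0,0,0],[0,0,0,0]]}}

```text
time: 2.9
tool_pos: [0.6675, 0.0861, 0.2324]
tool_rot: [0.003, -0.047, 0.999, 0.002]
contact_force: [-0.0, 0.2, 0.4]
gripper_width: 0.999
```

```bash
cat > m.py <<'E'
from h import *
import sys
def run(tag):
    s=state(); print("t",s["time"],"tool",s["tool_pos"].round(4),s["tool_rot"].round(4),"j",s["joint_pos"].round(2))
    im,d,P,K,T=shot("wrist",tag)
    h=cv2.cvtColor(im,cv2.COLOR_RGB2HSV); H,S,V=[h[...,i].astype(int) for i in range(3)]
    zz=P[...,2]; ok=(S>110)&(V>50)
    for n,m in dict(blue=ok&(H>95)&(H<130),yellow=ok&(H>20)&(H<35),green=ok&(H>40)&(H<85),red=ok&((H<8)|(H>172)),black=(V<60)).items():
        for lo,hi in [(.09,.107),(.112,.145),(.145,.156),(.156,.164),(.169,.18)]:
            mm=(m&(zz>lo)&(zz<hi)&(P[...,0]<.7)&(P[...,0]>.3)).astype(np.uint8)
            nl,lab,st,_=cv2.connectedComponentsWithStats(mm)
            for i in range(1,nl):
                if st[i,4]<60: continue
                q=P[lab==i]; r=cv2.minAreaRect((q[:,:2]*1000).astype(np.float32))
                print(n,lo,len(q),"z",np.median(q[:,2]).round(4),"rect",np.round(r[0],1),np.round(r[1]),round(r[2],1))
run(sys.argv[1])
E
python3 m.py w1
```

```text
t 2.9 tool [0.6675 0.0861 0.2324] [ 0.0031 -0.047   0.9989  0.0023] j [ 0.02  0.16  1.5   0.    1.48 -1.65]
blue 0.09 328 z 0.105 rect [605.9 118.4] [ 8. 31.] 5.8
blue 0.09 172 z 0.1048 rect [622.8 -43.8] [ 9. 17.] 5.7
blue 0.09 344 z 0.1049 rect [617.   10.4] [ 8. 40.] 5.8
blue 0.09 295 z 0.1049 rect [611.5  65.9] [ 9. 28.] 5.7
yellow 0.112 94 z 0.1296 rect [610.7  45.7] [14.  5.] 47.1
yellow 0.112 60 z 0.1244 rect [600.3 176.6] [8. 8.] 49.6
yellow 0.169 377 z 0.1749 rect [613.9  42.1] [14. 15.] 22.1
green 0.112 650 z 0.1233 rect [664.5  -6.2] [31. 44.] 5.4
green 0.145 123 z 0.1509 rect [664.9  14.6] [21.  7.] 26.0
green 0.156 271 z 0.1598 rect [667.   11.5] [23.  8.] 5.6
red 0.112 1123 z 0.1297 rect [591.7 296.1] [28. 27.] 87.8
red 0.112 517 z 0.1232 rect [648.5 111.6] [48. 32.] 53.4
red 0.145 70 z 0.1506 rect [653.9 116.6] [ 7. 20.] 74.5
red 0.156 246 z 0.1599 rect [655.9 119.7] [22.  7.] 6.2
black 0.112 1639 z 0.1142 rect [658.7  92. ] [43. 55.] 6.0
black 0.112 144 z 0.1141 rect [638.2 113.8] [41. 17.] 68.6
black 0.112 1323 z 0.1146 rect [670.2 -20.8] [42. 49.] 4.6
black 0.112 433 z 0.1142 rect [667.9   2.8] [43. 39.] 6.6
black 0.145 181 z 0.1506 rect [669.9 -25.1] [22.  6.] 18.3
black 0.156 261 z 0.1597 rect [670.4 -27.9] [22.  7.] 3.7
black 0.156 238 z 0.1599 rect [659.3  80.9] [21.  7.] 4.8
```

View pics/w1.png

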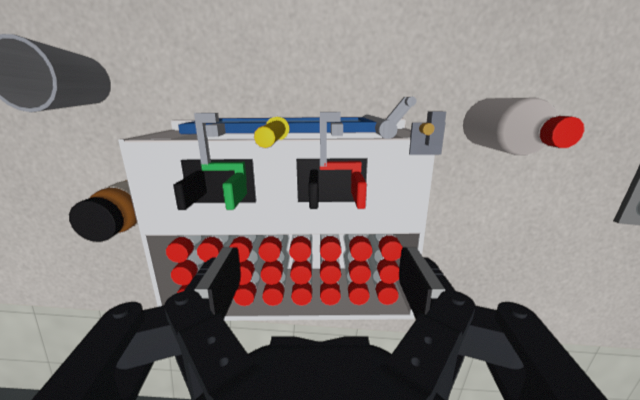

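The wrist view shows the red tab right of its black one at about (360,185), the green tab at (235,185) and the post top at (265,133). I'm correcting the alignment and going down over the red catch.

Emit:
{"name": "step_arm", "arguments": {"steps": [[9,9.5,0,-0.3],[0,0,0,0],[0,0,20,0],[0,0,20,0],[0,0,0,0]]}}

```text
time: 3.45
tool_pos: [0.6539, 0.1023, 0.1936]
tool_rot: [0.005, -0.054, 0.999, 0.003]
contact_force: [-0.4, 0.1, -0.7]
gripper_width: 1.001
```

Emit:
{"name": "step_arm", "arguments": {"steps": [[-2.5,-6,0,0.3],[0,0,0,0],[0,0,0,0],[0,0,0,0]]}}

```text
time: 3.85
tool_pos: [0.6577, 0.0981, 0.1975]
tool_rot: [0.007, -0.053, 0.999, 0.002]
contact_force: [0.9, 0.2, 0.0]
gripper_width: 1.002
```

Emit:
{"name": "step_arm", "arguments": {"steps": [[0,-3,15,0.3],[0,0,15,0],[0,0,15,0],[0,0,10,0],[0,0,0,0],[0,0,0,0]]}}

```text
time: 4.45
tool_pos: [0.6582, 0.0947, 0.1362]
tool_rot: [0.006, -0.05, 0.999, 0.003]
contact_force: [0.1, 0.5, 0.3]
gripper_width: 1.0
```

Laterally on target. I'll go down the last centimetre and part-close.

Emit:
{"name": "step_arm", "arguments": {"steps": [[0,0,9,0],[0,0,0,0],[0,0,0,0]]}}

```text
time: 4.75
tool_pos: [0.6588, 0.0949, 0.1272]
tool_rot: [0.006, -0.05, 0.999, 0.003]
contact_force: [0.6, 0.7, 0.6]
gripper_width: 1.002
```

Emit:
{"name": "step_arm", "arguments": {"steps": [[0,0,0,0],[0,0,0,0],[0,0,0,0],[0,0,0,0],[0,0,0,0]], "claw": 58}}

```text
time: 5.25
tool_pos: [0.6594, 0.0965, 0.1292]
tool_rot: [0.008, -0.05, 0.999, 0.004]
contact_force: [-0.5, 0.6, -0.6]
gripper_width: 0.583
```

Emit:
{"name": "step_arm", "arguments": {"steps": [[1.5,-1.5,2,0],[0,0,0,0],[0,0,0,0]], "claw": 50}}

```text
time: 5.55
tool_pos: [0.6591, 0.0959, 0.1285]
tool_rot: [0.009, -0.05, 0.999, 0.005]
contact_force: [-0.2, 2.8, 0.6]
gripper_width: 0.5
```

Emit:
{"name": "step_arm", "arguments": {"steps": [[0,0,0,0],[0,0,0,0]], "claw": 46}}

```text
time: 5.75
tool_pos: [0.6591, 0.0962, 0.1288]
tool_rot: [0.009, -0.05, 0.999, 0.005]
contact_force: [-0.1, 2.1, 1.0]
gripper_width: 0.46
```

Emit:
{"name": "step_arm", "arguments": {"steps": [[0,-1,1,0],[0,0,0,0]], "claw": 44}}

```text
time: 5.95
tool_pos: [0.6595, 0.0954, 0.1285]
tool_rot: [0.01, -0.05, 0.999, 0.005]
contact_force: [-0.8, 3.0, 0.4]
gripper_width: 0.44
```

Emit:
{"name": "step_arm", "arguments": {"steps": [[0,0,0,0],[0,0,0,0]], "claw": 43}}

```text
time: 6.15
tool_pos: [0.6595, 0.095, 0.1285]
tool_rot: [0.01, -0.05, 0.999, 0.005]
contact_force: [-1.1, 2.7, 2.6]
gripper_width: 0.434
```

Emit:
{"name": "step_arm", "arguments": {"steps": [[0,0,0,0],[0,0,0,0]], "claw": 42}}

```text
time: 6.35
tool_pos: [0.6595, 0.0946, 0.1286]
tool_rot: [0.01, -0.05, 0.999, 0.005]
contact_force: [-0.6, 1.7, 2.6]
gripper_width: 0.417
```

```bash
python3 m.py w2 | egrep "^t|red|green|black 0.15|yellow"; python3 -c "
from plant import *; s=state(); print(s['contact_force'],s['gripper_width'])"
```

```text
t 6.35 tool [0.6595 0.0946 0.1286] [ 0.0096 -0.0501  0.9987  0.0047] j [ 0.03  0.21  1.61  0.01  1.3  -1.65]
yellow 0.112 624 z 0.1306 rect [610.5  45.2] [15.  6.] 50.3
yellow 0.112 223 z 0.1242 rect [600.5 177. ] [9. 9.] 86.5
yellow 0.145 323 z 0.1511 rect [610.2  45.2] [15.  5.] 52.3
yellow 0.156 283 z 0.1603 rect [610.4  45.4] [14.  6.] 47.4
yellow 0.169 1561 z 0.1748 rect [614.  42.] [15. 16.] 49.0
green 0.112 2277 z 0.1235 rect [665.1  -7. ] [32. 46.] 6.2
green 0.145 686 z 0.1507 rect [665.4  14.6] [23.  8.] 24.2
green 0.156 857 z 0.1595 rect [666.7  12.2] [23.  9.] 7.0
red 0.112 1428 z 0.1231 rect [650.   98.6] [47. 34.] 53.6
red 0.145 248 z 0.1509 rect [654.  105.1] [ 7. 19.] 69.6
red 0.156 741 z 0.1597 rect [657.3 108.5] [24.  8.] 5.9
black 0.156 843 z 0.1598 rect [659.8  80.4] [23. 10.] 10.5
black 0.156 933 z 0.1595 rect [670.7 -27.7] [23.  8.] 7.1
black 0.156 69 z 0.1587 rect [654.8  65.1] [1. 5.] 2.8
black 0.156 63 z 0.1589 rect [648.9 122. ] [5. 2.] 87.1
[-1.52516397  1.62744715  2.84927816] 0.42432168474337567
```

View pics/w2.png

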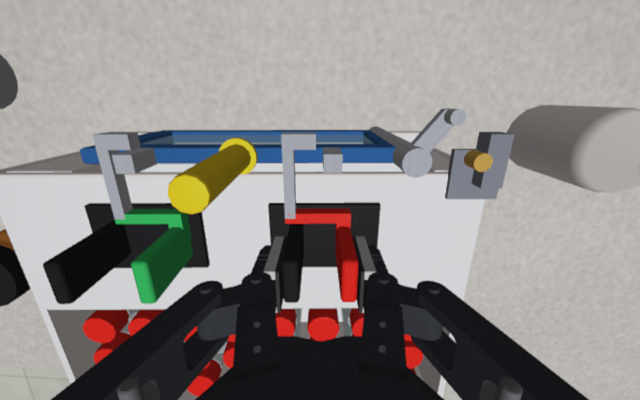

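Red and black tab centres are 28.2 mm apart with 36 mm over both, so red is fully in and its hook is clear of the lug, near (330,160). Next I release, rise and go to green.

Emit:
{"name": "step_arm", "arguments": {"steps": [[0,0,0,0],[0,0,0,0],[0,0,0,0],[0,0,-20,0],[0,0,-20,0],[0,0,-20,0]], "claw": 85}}

```text
time: 7.0
tool_pos: [0.6547, 0.0918, 0.1818]
tool_rot: [0.003, -0.05, 0.999, 0.003]
contact_force: [-0.6, -0.4, -0.7]
gripper_width: 0.852
```

Emit:
{"name": "step_arm", "arguments": {"steps": [[0,-30,0,0],[0,-30,0,0],[0,-25,0,0],[0,-15,0,0],[0,0,0,0],[0,0,0,0]]}}

```text
time: 7.6
tool_pos: [0.6669, -0.0107, 0.1849]
tool_rot: [0.006, -0.05, 0.999, 0.002]
contact_force: [-0.2, 0.5, 0.0]
gripper_width: 0.852
```

Emit:
{"name": "step_arm", "arguments": {"steps": [[-2,-3,0,0],[0,0,0,0],[0,0,15,0],[0,0,15,0],[0,0,15,0],[0,0,8,0],[0,0,0,0]]}}

```text
time: 8.3
tool_pos: [0.6682, -0.0091, 0.1244]
tool_rot: [0.004, -0.053, 0.999, 0.003]
contact_force: [-0.5, -0.0, -0.3]
gripper_width: 0.85
```

Emit:
{"name": "step_arm", "arguments": {"steps": [[-1,-4.5,-1,0],[0,0,0,0],[0,0,0,0]]}}

```text
time: 8.6
tool_pos: [0.6699, -0.0139, 0.1252]
tool_rot: [0.004, -0.053, 0.999, 0.003]
contact_force: [0.1, 0.2, -0.6]
gripper_width: 0.848
```

Emit:
{"name": "step_arm", "arguments": {"steps": [[0,0,0,0],[0,0,0,0],[0,0,0,0]], "claw": 58}}

```text
time: 8.9
tool_pos: [0.6706, -0.0127, 0.1274]
tool_rot: [0.005, -0.053, 0.999, 0.004]
contact_force: [0.9, 1.2, -0.5]
gripper_width: 0.583
```

Emit:
{"name": "step_arm", "arguments": {"steps": [[1,-1.2,1,0],[0,0,0,0]], "claw": 50}}

```text
time: 9.1
tool_pos: [0.6706, -0.0128, 0.1277]
tool_rot: [0.007, -0.053, 0.999, 0.005]
contact_force: [-0.6, 1.4, -1.0]
gripper_width: 0.5
```

Emit:
{"name": "step_arm", "arguments": {"steps": [[0,0,0,0],[0,0,0,0]], "claw": 46}}

```text
time: 9.3
tool_pos: [0.6707, -0.0131, 0.128]
tool_rot: [0.007, -0.053, 0.999, 0.005]
contact_force: [-0.3, 2.9, 0.6]
gripper_width: 0.46
```

Emit:
{"name": "step_arm", "arguments": {"steps": [[0,-1,0,0],[0,0,0,0]], "claw": 44}}

```text
time: 9.5
tool_pos: [0.6708, -0.0141, 0.1282]
tool_rot: [0.007, -0.053, 0.999, 0.005]
contact_force: [-1.2, 2.3, 0.9]
gripper_width: 0.443
```

Emit:
{"name": "step_arm", "arguments": {"steps": [[0,0,0,0],[0,0,0,0]], "claw": 43}}

```text
time: 9.7
tool_pos: [0.6708, -0.0144, 0.1283]
tool_rot: [0.007, -0.053, 0.999, 0.005]
contact_force: [-0.8, 2.1, 1.3]
gripper_width: 0.428
```

Emit:
{"name": "step_arm", "arguments": {"steps": [[0,0,0,0],[0,0,0,0]], "claw": 42}}

```text
time: 9.9
tool_pos: [0.6708, -0.0148, 0.1284]
tool_rot: [0.007, -0.053, 0.999, 0.005]
contact_force: [-0.2, 1.4, 1.5]
gripper_width: 0.42
```

```bash
python3 m.py w3 | egrep "^t|red|green|black 0.15|yellow"; python3 -c "
from plant import *; s=state(); print(s['contact_force'],s['gripper_width'])"
```

```text
t 9.9 tool [ 0.6708 -0.0148  0.1284] [ 0.0067 -0.0528  0.9986  0.0045] j [-0.14  0.23  1.59  0.01  1.31 -1.82]
yellow 0.112 793 z 0.1307 rect [612.6  38.1] [ 9. 16.] 64.9
yellow 0.145 399 z 0.1508 rect [612.1  36.7] [ 6. 15.] 65.3
yellow 0.156 373 z 0.16 rect [611.6  37.7] [ 7. 15.] 56.9
yellow 0.169 1616 z 0.1748 rect [614.3  41. ] [16. 16.] 14.7
green 0.112 1392 z 0.1231 rect [660.  -17.7] [38. 32.] 74.7
green 0.145 243 z 0.151 rect [664.3  -4.4] [ 7. 18.] 69.0
green 0.156 740 z 0.1598 rect [667.9  -1.1] [24.  8.] 5.5
red 0.112 2389 z 0.1239 rect [647.7 102.3] [53. 31.] 57.1
red 0.145 949 z 0.1508 rect [656.8 105.1] [ 7. 23.] 82.7
red 0.156 918 z 0.1595 rect [657.  107.5] [24.  9.] 6.4
black 0.156 840 z 0.1598 rect [670.7 -28.9] [23. 10.] 10.9
black 0.156 848 z 0.1595 rect [659.7  79.9] [23.  9.] 5.1
black 0.156 88 z 0.1611 rect [666.9   3.2] [21.  2.] 3.5
black 0.156 67 z 0.1589 rect [660.4  12.5] [2. 5.] 8.9
black 0.156 63 z 0.1586 rect [666.3 -44.4] [1. 5.] 10.5
[-0.94279489  2.66002735  2.15748852] 0.420937847579418
```

View pics/w3.png

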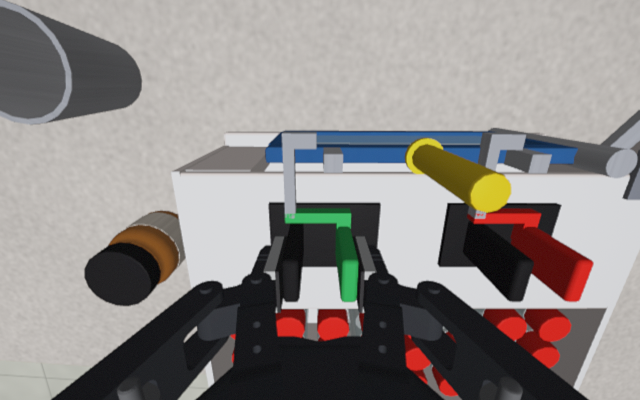

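Green and black are 27.9 mm apart, and red is still in (27.7 mm). Now release, rise, and go over the post with the jaws turned 90°.

Emit:
{"name": "step_arm", "arguments": {"steps": [[0,0,0,0],[0,0,0,0],[0,0,0,0],[0,0,-30,0],[0,0,-30,0],[0,0,-30,0],[0,0,-10,0],[0,0,0,0]], "claw": 75}}

```text
time: 10.75
tool_pos: [0.6678, -0.0172, 0.2263]
tool_rot: [0.003, -0.052, 0.999, 0.004]
contact_force: [0.1, -0.2, -0.3]
gripper_width: 0.75
```

Emit:
{"name": "step_arm", "arguments": {"steps": [[25,30,0,0],[25,31,0,0],[0,0,0,8.5],[0,0,0,8.5],[0,0,0,8.5],[0,0,0,8.5],[0,0,0,8.5],[0,0,0,8.5]]}}

```text
time: 11.55
tool_pos: [0.6029, 0.0404, 0.2083]
tool_rot: [-0.009, 0.391, 0.92, 0.001]
contact_force: [0.1, -0.6, 0.0]
gripper_width: 0.751
```

Emit:
{"name": "step_arm", "arguments": {"steps": [[0,0,0,8.5],[0,0,0,8.5],[0,0,0,8.5],[0,0,0,8.5],[0,0,0,0],[0,0,0,0]]}}

```text
time: 12.15
tool_pos: [0.5972, 0.0404, 0.194]
tool_rot: [-0.016, 0.644, 0.764, -0.008]
contact_force: [-0.3, -0.5, 0.8]
gripper_width: 0.752
```

Emit:
{"name": "step_arm", "arguments": {"steps": [[-1.5,16,0,4],[0,0,0,0],[0,0,0,0]]}}

```text
time: 12.45
tool_pos: [0.6119, 0.0417, 0.1906]
tool_rot: [-0.017, 0.669, 0.743, -0.01]
contact_force: [-0.3, 0.2, -0.4]
gripper_width: 0.753
```

```bash
python3 m.py w4 | egrep "^t|yellow|blue"
```

```text
t 12.45 tool [0.6119 0.0417 0.1906] [-0.0174  0.6686  0.7433 -0.0097] j [-0.06  0.08  1.66  0.01  1.45 -0.16]
blue 0.09 490 z 0.1051 rect [606.7 117.6] [ 9. 33.] 6.3
blue 0.09 186 z 0.1051 rect [610.6  80.8] [ 8. 15.] 6.4
blue 0.09 132 z 0.1051 rect [612.7  58.6] [ 8. 12.] 6.7
blue 0.09 63 z 0.1052 rect [622.3 -36.9] [8. 8.] 6.2
yellow 0.112 135 z 0.1241 rect [600.6 176.9] [8. 9.] 45.3
yellow 0.112 252 z 0.1297 rect [613.6  46.3] [15.  7.] 10.7
yellow 0.145 110 z 0.1506 rect [613.8  47.5] [14.  4.] 6.2
yellow 0.156 98 z 0.1605 rect [614.3  46.9] [14.  6.] 1.8
yellow 0.169 471 z 0.1748 rect [614.4  42.3] [15. 15.] 52.3
```

View pics/w4.png

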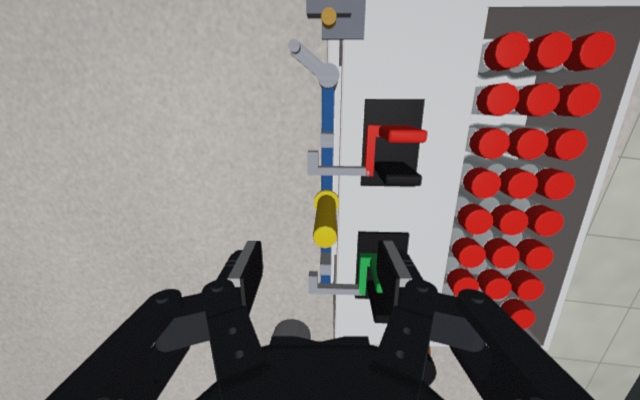

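The jaws straddle the post, which is at (325,225). Moving down.

Emit:
{"name": "step_arm", "arguments": {"steps": [[0,2.5,0,0],[0,0,12,0],[0,0,15,0],[0,0,10,0],[0,0,0,0],[0,0,0,0]]}}

```text
time: 13.1
tool_pos: [0.611, 0.0424, 0.1487]
tool_rot: [-0.019, 0.668, 0.744, -0.011]
contact_force: [-0.5, -0.1, 0.1]
gripper_width: 0.751
```

Emit:
{"name": "step_arm", "arguments": {"steps": [[0,3.2,8,0],[0,0,0,0],[0,0,0,0]], "claw": 45}}

```text
time: 13.4
tool_pos: [0.6144, 0.0428, 0.1403]
tool_rot: [-0.018, 0.667, 0.744, -0.01]
contact_force: [0.2, 0.2, -0.1]
gripper_width: 0.449
```

Emit:
{"name": "step_arm", "arguments": {"steps": [[0,0,0,0],[0,0,0,0],[0,0,0,0]], "claw": 28}}

```text
time: 13.7
tool_pos: [0.615, 0.0428, 0.1412]
tool_rot: [-0.018, 0.667, 0.744, -0.01]
contact_force: [0.1, -0.4, 0.4]
gripper_width: 0.281
```

Emit:
{"name": "step_arm", "arguments": {"steps": [[0,-0.5,4,0],[0,0,0,0]], "claw": 22}}

```text
time: 13.9
tool_pos: [0.6144, 0.0427, 0.1375]
tool_rot: [-0.017, 0.667, 0.744, -0.01]
contact_force: [0.4, 0.6, -0.3]
gripper_width: 0.222
```

Emit:
{"name": "step_arm", "arguments": {"steps": [[0,0,0,0],[0,0,0,0]], "claw": 19.5}}

```text
time: 14.1
tool_pos: [0.6141, 0.0427, 0.1376]
tool_rot: [-0.018, 0.667, 0.744, -0.01]
contact_force: [-1.7, 0.1, -0.1]
gripper_width: 0.193
```

Now swing the gate, with the jaws following the tangent.

Emit:
{"name": "step_arm", "arguments": {"steps": [[0.2,-7,0,4],[0.2,-7,0,4],[0.2,-7,0,4]]}}

```text
time: 14.4
tool_pos: [0.5951, 0.0426, 0.1378]
tool_rot: [-0.014, 0.744, 0.668, -0.009]
contact_force: [2.0, -0.3, -2.4]
gripper_width: 0.199
```

```bash
cat > g.py <<'E'
from h import *
s=state(); p=s["tool_pos"]; q=s["tool_rot"]; hinge=np.array([.6043,.1417]); y=np.radians(5.8)
r=p[:2]-hinge; C=np.array([[np.cos(y),np.sin(y)],[-np.sin(y),np.cos(y)]])
rc=C@r; yaw=2*np.degrees(np.arctan2(q[2],q[1]))-90
a=np.arctan2(-rc[0],-rc[1])
print("t",s["time"],"gate deg",np.degrees(a).round(1),"rad",a.round(3),"r mm",(1000*np.linalg.norm(r)).round(1),"tool z",p[2].round(4),"jaw lag deg",(5.8-yaw-np.degrees(a)).round(1),"F",s["contact_force"].round(1),"w",round(float(s["gripper_width"]),3),"q",q.round(3),"j",s["joint_pos"].round(2))
E
python3 g.py
```

```text
t 14.4 gate deg 11.1 rad 0.194 r mm 99.6 tool z 0.1378 jaw lag deg 0.9 F [ 2.  -0.3 -2.4] w 0.199 q [-0.014  0.744  0.668 -0.009] j [-0.06  0.08  1.74  0.01  1.35  0.05]
```

Tracking well.

Emit:
{"name": "step_arm", "arguments": {"steps": [[0.2,-7,0,4],[0.2,-7,0,4],[0.2,-7,0,4],[0.2,-7,0,4]]}}

```text
time: 14.8
tool_pos: [0.57, 0.0483, 0.1377]
tool_rot: [-0.01, 0.834, 0.552, -0.008]
contact_force: [2.9, -1.3, -2.6]
gripper_width: 0.191
```

```bash
python3 g.py
```

```text
t 14.8 gate deg 26.0 rad 0.454 r mm 99.5 tool z 0.1377 jaw lag deg 2.7 F [ 2.9 -1.3 -2.6] w 0.191 q [-0.01   0.834  0.552 -0.008] j [-0.05  0.02  1.81  0.01  1.34  0.35]
```

Emit:
{"name": "step_arm", "arguments": {"steps": [[-0.1,-7.5,0,3.7],[-0.1,-7.5,0,3.7],[-0.1,-7.5,0,3.7],[-0.1,-7.5,0,3.7]]}}

```text
time: 15.2
tool_pos: [0.5462, 0.0608, 0.1378]
tool_rot: [-0.004, 0.9, 0.435, -0.005]
contact_force: [7.1, -5.3, -3.9]
gripper_width: 0.197
```

```bash
python3 g.py
```

```text
t 15.2 gate deg 41.5 rad 0.724 r mm 99.6 tool z 0.1378 jaw lag deg 2.8 F [ 7.1 -5.3 -3.9] w 0.197 q [-0.004  0.9    0.435 -0.005] j [-0.03 -0.04  1.87  0.    1.33  0.64]
```

Emit:
{"name": "step_arm", "arguments": {"steps": [[-0.1,-7.5,0,3.7],[-0.1,-7.5,0,3.7],[-0.1,-7.5,0,3.7],[-0.1,-7,0,3.7]]}}

```text
time: 15.6
tool_pos: [0.5342, 0.0708, 0.1375]
tool_rot: [0.012, 0.951, 0.309, 0.005]
contact_force: [5.5, -6.9, -3.8]
gripper_width: 0.2
```

```bash
python3 g.py
```

```text
t 15.6 gate deg 50.5 rad 0.881 r mm 99.7 tool z 0.1375 jaw lag deg 9.3 F [ 5.5 -6.9 -3.8] w 0.2 q [0.012 0.951 0.309 0.005] j [ 0.   -0.09  1.91 -0.02  1.3   0.95]
```

Emit:
{"name": "step_arm", "arguments": {"steps": [[-1.2,-9,0,1.5],[-1.2,-9,0,2],[-0.8,-8,0,2]]}}

```text
time: 15.9
tool_pos: [0.5206, 0.0868, 0.1374]
tool_rot: [0.017, 0.966, 0.26, 0.01]
contact_force: [2.9, -2.9, -1.1]
gripper_width: 0.192
```

```bash
python3 g.py
```

```text
t 15.9 gate deg 62.5 rad 1.092 r mm 100.1 tool z 0.1374 jaw lag deg 3.2 F [ 2.9 -2.9 -1.1] w 0.192 q [0.017 0.966 0.26  0.01 ] j [ 0.04 -0.12  1.94 -0.03  1.29  1.09]
```

Emit:
{"name": "step_arm", "arguments": {"steps": [[-0.2,-7.5,0,4],[-0.2,-7.5,0,4],[-0.2,-7.5,0,4]]}}

```text
time: 16.2
tool_pos: [0.5119, 0.1043, 0.1373]
tool_rot: [0.019, 0.988, 0.153, 0.014]
contact_force: [0.6, -4.6, -0.6]
gripper_width: 0.193
```

```bash
python3 g.py
```

```text
t 16.2 gate deg 73.8 rad 1.287 r mm 99.7 tool z 0.1373 jaw lag deg 4.5 F [ 0.6 -4.6 -0.6] w 0.193 q [0.019 0.988 0.153 0.014] j [ 0.08 -0.13  1.96 -0.04  1.29  1.35]
```

Emit:
{"name": "step_arm", "arguments": {"steps": [[-0.3,-7.5,0,3.5],[-0.3,-7.5,0,3.5],[-0.3,-7,0,3.5]]}}

```text
time: 16.5
tool_pos: [0.5068, 0.1225, 0.1373]
tool_rot: [0.022, 0.998, 0.057, 0.018]
contact_force: [-0.2, -4.5, 1.1]
gripper_width: 0.191
```

```bash
python3 g.py
```

```text
t 16.5 gate deg 84.7 rad 1.478 r mm 99.4 tool z 0.1373 jaw lag deg 4.6 F [-0.2 -4.5  1.1] w 0.191 q [0.022 0.998 0.057 0.018] j [ 0.12 -0.14  1.96 -0.05  1.29  1.59]
```

Emit:
{"name": "step_arm", "arguments": {"steps": [[-0.4,-6,0,1.5],[0,-1.5,0,0],[0,0,0,0]]}}

```text
time: 16.8
tool_pos: [0.5059, 0.1279, 0.1373]
tool_rot: [0.025, 0.999, 0.043, 0.018]
contact_force: [0.2, -5.2, -0.3]
gripper_width: 0.193
```

Emit:
{"name": "step_arm", "arguments": {"steps": [[0,0,0,0],[0,0,0,0],[0,0,0,0]], "claw": 18.7}}

```text
time: 17.1
tool_pos: [0.5061, 0.127, 0.1373]
tool_rot: [0.025, 0.999, 0.043, 0.018]
contact_force: [0.4, -3.6, 0.7]
gripper_width: 0.191
```

```bash
python3 g.py; python3 - <<'E'
from h import *
im,d,P,K,T=shot("top")
h=cv2.cvtColor(im,cv2.COLOR_RGB2HSV); H,S,V=[h[...,i].astype(int) for i in range(3)]
m=(S>110)&(V>60)&(H>95)&(H<130)&(P[...,2]>.085)&(P[...,2]<.112)
q=(P[m][:,:2]*1000).astype(np.float32); print(len(q),cv2.minAreaRect(q) if len(q) else 0)
a=cv2.resize(im[90:290,170:440],None,fx=2.9,fy=2.9)
cv2.imwrite("pics/end.png",a[:,:,::-1])
E
```

```text
t 17.1 gate deg 87.3 rad 1.523 r mm 99.3 tool z 0.1373 jaw lag deg 3.6 F [ 0.4 -3.6  0.7] w 0.191 q [0.025 0.999 0.043 0.018] j [ 0.13 -0.14  1.96 -0.05  1.29  1.63]
112 ((556.54638671875, 132.60894775390625), (78.8443832397461, 7.627727508544922), 8.062324523925781)
```

View pics/end.png

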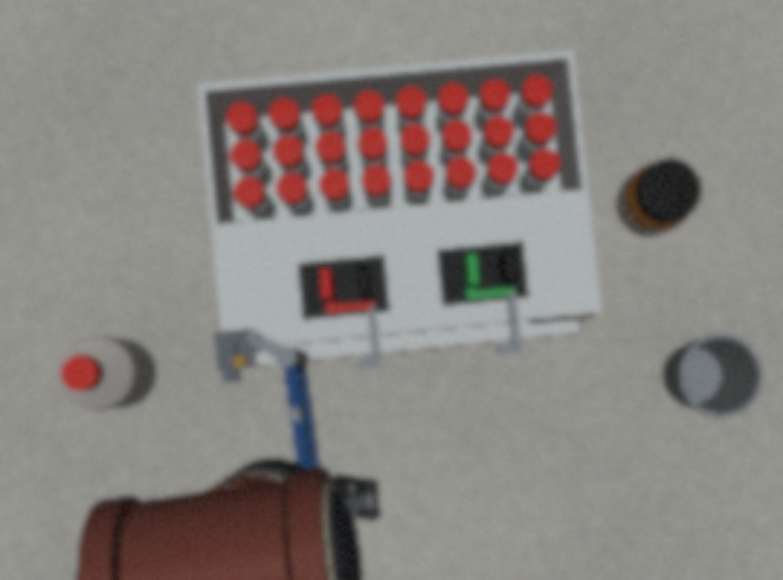

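The gate stands at about 87.5° by both the tool pose and the top view, and the bystanders look unmoved. One small nudge, then a check.

Emit:
{"name": "step_arm", "arguments": {"steps": [[0,-2.5,0,0],[0,-0.5,0,0]]}}

```text
time: 17.35
tool_pos: [0.5058, 0.1295, 0.1373]
tool_rot: [0.025, 0.999, 0.043, 0.018]
contact_force: [-1.2, -4.4, 1.3]
gripper_width: 0.191
```

```bash
python3 g.py; python3 - <<'E'
from h import *
import subprocess
im,d,P,K,T=shot("top"); 
for l in ["wash_bottle","amber_jar","beaker"]: print(l,[(np.round(b["box"]).tolist()) for b in boxes_of("top",l)[:1]])
subprocess.run(["python3","g.py"])
job_done()
E
```

```text
t 17.35 gate deg 88.7 rad 1.548 r mm 99.3 tool z 0.1373 jaw lag deg 2.1 F [-1.2 -4.4  1.3] w 0.191 q [0.025 0.999 0.043 0.018] j [ 0.14 -0.13  1.96 -0.06  1.29  1.64]
t 17.55 gate deg 88.7 rad 1.548 r mm 99.3 tool z 0.1373 jaw lag deg 2.2 F [-2.  -4.5  2.3] w 0.191 q [0.025 0.999 0.043 0.018] j [ 0.14 -0.13  1.96 -0.06  1.29  1.64]
wash_bottle [[188.0, 206.0, 33.0, 25.0]]
amber_jar [[385.0, 146.0, 26.0, 24.0]]
beaker []
this script no longer has the robotException ignored in: <_io.TextIOWrapper mode='rw' encoding='UTF-8'>
Traceback (most recent call last):
BrokenPipeError: [Errno 32] Broken pipe
```

```bash
python3 -c "
from plant import *
s=state(); print(s['time'],s['tool_pos'],s['contact_force'],s['gripper_width'])
print(job_done())"
```

```text
17.55 [0.50579084 0.12944466 0.13732309] [-1.96758356 -4.46911903  2.31853515] 0.19130837149399305
the job is handed in; nothing more can be done
None
```

The gate is open and held by its post, and I handed the job in at 17.6 s of the 58 s allowed.

- **Catches:** I squeezed red fully in first, then green. I set the jaw opening just under the 36 mm squeezed width, so they were not closed at the fixed grip force. The tab centres measured 28.2 mm apart (red) and 27.9 mm (green); 28 mm is fully in.
- **Gate:** I swung it past the detent by the post, with the jaws set to about the post's width. The last tool-pose reading put it at 1.55 rad (88.7°). The top view, taken just before a final small nudge, showed about 87.7°, against 87.3° from the tool pose at that moment.
- **Forces:** The wrist read about 4.5 N at the end, and the highest reading I saw was about 10 N, at the detent. Finger forces on the tabs and post were not measured directly.
- **Bystanders:** The network boxes for the bottle and jar were within about 3 px of the start. It did not find the beaker in the last picture, but the top view just before that showed it upright and apparently where it started.
- **Hand-in:** My first attempt to hand in failed because of an error in my script. I repeated it, with the arm's pose unchanged, and it was accepted.

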